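# Close the draw latch of an instrument case

## Task

The small metal instrument case stands on edge on the open black bag with the draw latch on its top undone. Swing the wire loop over and hook its cross bar behind the keeper on the lid half, then press the lever all the way down flat so that it snaps over centre and draws the lid shut. Do not knock over the dropper bottle or the canister that stand near the case.

Things in the scene. Friction and masses are not known exactly. Their poses are not given: they have to be found in the camera images.
- case: Aluminium case standing on edge on the open black bag, fixed, 142 (x) x 180 (y) x 100 (z) mm; a bar handle stands 22 mm out of its +y end. Origin: centre of the underside, below the seam; x points from the body half (x < 0, with the lever) across the seam to the lid half (x > 0, with the keeper); z up. The flat top is 100 mm above the origin; the latch lies along x on it, midway along y.
- lid (a joint): Tilt of the lid half about its lower edge: 0 when the seam is pressed fully together, 0.042 when ajar as found (4 mm gap at the top). A springy seal pushes it open, with about 6 N at the keeper when ajar and 14 N with the latch closed (about 0.02).
- lever_pivot (a point): The lever's hinge axis, fixed to the case: parallel to the case's y, 16 mm to the -x side of the seam, 12 mm above the case's top. The loop's hinge sits on the lever 16 mm from this axis: about 16 mm above it with the lever open, 15.5 mm to its -x side with the lever closed.
- lever (a joint): Angle of the lever. 0: closed, flat along the case's -x. Grows as the free end rises and swings towards the lid: 1.57 upright, 1.95 to 2.3 as found (leaning to the lid), stop at 2.6. Friction (1 N at its end) keeps it where it is put. With the loop hooked it takes some 2 to 6 N at its end to bring it down; below about 0.4 it is over centre and the loop's pull shuts and holds it.
- lever_end (a point): Point on the lever's outer face (the upper face when closed, then 4.5 mm above the pivot), 45 mm from the hinge axis, where the bent end begins. The lever is a steel plate 22 mm wide, 3 mm thick, 52 mm long from its hinge, the last 8 mm bent outward.
- loop (a joint): Angle of the loop relative to the lever. (lever + loop) is the loop's dip below the case's +x: -1.57 upright, 0 level towards the lid, 0.2 to 0.4 with its bar behind the keeper and the lever open. As found it stands about upright (dip -1.4 to -2.0), held by slight friction; leaning more than about 30 degrees towards the lid it falls on by itself.
- loop_bar (a point): Middle of the cross bar at the loop's free end, 72 mm from the loop's hinge. The loop is a U of 4 mm round steel wire, 43 mm wide between the axes of its two arms, 40 g. The lever and the keeper fit between the arms.
- keeper (a point): Where the bar's centre sits when hooked: 6 mm above the case's top, against the far (+x) face of the keeper's wall, under its lip. Moves with the lid; axes as the case's. The keeper is a steel hook 24 mm wide, 11 mm high: a 4 mm wall, on top a lip 3 mm thick reaching 5 mm past the wall's far face. The bar must pass over the lip and drop behind it; with the lever as found it has 6 to 13 mm to spare.
- white_bottle: White plastic dropper bottle standing on the worktop left of the case (world +y), 34 mm in diameter, 98 mm tall; origin at the centre of its underside, z up. Loose.
- canister: Light plastic canister with a black screw lid standing on the worktop right of the case (world -y), 40 mm in diameter, 64 mm tall; origin at the centre of its underside, z up. Loose.
Mind the look-alikes: they are no part of the job. There is more than one size of the case; the one meant has the size given above.

How it is judged (in metres and radians):
On the way, in this order (a step that is already met when the one before it is completed fails the run):
1. the loop's bar is down behind the keeper, below its lip, with the lever still up (x of loop_bar in the frame of keeper between -0.003 and 0.035 m and z of loop_bar in the frame of keeper below 0.0025 m and value of joint lever above 1 rad), for 0.2 s.
2. the lever is pressed flat with the bar caught by the keeper (value of joint lever below 0.1 rad and x of loop_bar in the frame of keeper between -0.003 and 0.004 m and z of loop_bar in the frame of keeper below 0.0025 m), for 0.2 s.
At the end, for the whole second after the job is handed in: The lever lies flat (within 0.1 rad of closed) and still, the loop's bar sits against the keeper's far face (within 3 to 4 mm) under its lip, and the lid is drawn in (below 0.03 rad) (all of step 2 and velocity of joint lever below 0.1 rad/s and z of loop_bar in the frame of keeper above -0.006 m and value of joint lid below 0.03 rad); the robot touches nothing.
It fails at once if the dropper bottle is knocked over (angle between white_bottle's own z axis and vertical above 0.6 rad).
It fails at once if the canister is knocked over (angle between canister's own z axis and vertical above 0.6 rad).
It also fails if it takes over 38 s, if anything falls off the work surface, if the arm or the gripper's body presses on something with over 40 N, if the wrist force passes 120 N, or if a joint passes its speed limit or range.

## Robot

A 7-joint arm with a two-finger parallel gripper is mounted at the origin on a cart in front of the work surface, level with it; the furniture and walls round the work are solid. World frame = base frame: x ahead of the robot, y to its left, z up, the work surface at z = 0. Lengths are in m, angles in degrees, forces in N, time in s.
With the tool pointing down it reaches from about 0.4 to 0.875 m from the base axis. Payload 6.5 kg.
Tool frame: the origin (TCP) lies where the fingers leave the gripper's body, on its centre line; the fingertips stand 73 mm ahead of it and the grasp point (between the pads) lies 54 mm ahead of it; z points along the fingers, y is the line along which they close (so a half turn about z gives the same grasp; the last joint's range is limited). The gripper opens to 85 mm and grips with 20 to 120 N. Pads are 22 mm wide; open, the fingers measure 114 mm over their backs; the gripper's body (76 mm by 85 mm) begins 54 mm behind the grasp point. The pads swing forward as they close: fully open they stand 13 mm farther back than shut.
Start: joints at [71.666, 30.733, -0.252, 88.115, 0.149, 61.152, -4.079], TCP at [0.163, -0.629, 0.304] pointing down, gripper open.
Joint ranges: [-154.64, 154.64], [-21.42, 123.67], [-72.66, 72.17], [13.99, 137.28], [-74.86, 254.86], [10.95, 109.41], [-158.01, 158.01]. Speed limits (degrees/s): [136.94, 136.94, 180, 180, 180, 180, 180].

## Interface

Orientations are given as a 3x3 rotation matrix whose columns are the frame's x, y, z axes.
In Python, from workcell import robot gives the robot as it stands.
- The arm moves only by the tool servo_tool, never from a script. Its argument "commands" is a list that holds one entry, the list of rows, each a list of 4 numbers: the shift along the tool's x, y, z in cm, then the turn about the tool's z in degrees. In form: [[[dx, dy, dz, yaw], ...]]. A call has 1 to 12 rows; each row is the pose to reach, as a shift and turn from the pose commanded when the call began, along the tool's axes at that moment; what a row does not reach only later rows make up. A row lasts 1/8 s, in which the tool goes at most 62.5 mm and 10.7 degrees, less where a joint would pass 70% of its speed; a pose out of reach is approached as far as the arm can. A call with a gripper value outside its range is refused whole. "fingers" is the closure, from 0 (fully open) to 1 (shut), set as the call begins (left out, the last holds). The fingers move at their own pace and stop on an object; "newtons" is the grip in N (left out, the last holds). Time passes only in rows, so rows that repeat a pose let the fingers close. It gives the time, the measured TCP pose, the force, the opening and the grip force at its end, in the units of the state.
- robot.read_state(): the state, without advancing time (a new reading comes with each control period).
- robot.get_image(name): name is "scene" or "top" or "wrist"; returns the picture (400x640x3 uint8, blue, green, red); there is no depth.
- robot.camera_params(name): a dict with "fx", "fy", "cx", "cy" (pixels), "rvec" (rotation vector, rad) and "tvec" (3), from world to camera coordinates, as OpenCV has them. Camera axes: x right, y down, z forward; pixel columns grow to the right and rows downward; lengths in m; the calibration is good to about 2 mm. The wrist camera is an equidistant fisheye: a pixel r from the principal point sees the ray r / f radians off the axis. A picture is of the moment at which its call begins: read the wrist's pose just before it. camera_params takes no time and is no camera call; for the wrist camera it gives the pose at the moment of the call.
- robot.sign_off(): hands the job in; it is judged then, once.
The state is a dict: "clock": time; "q": joint angles; "joint_vel": joint speeds; "joint_torque": joint torques, N m; "tcp_pos": TCP position; "tcp_rot": TCP orientation; "contact_force": force on the tool from outside, world axes, zero at the start; "moment": the same for the moment, N m; "width": finger opening in m; "finger_force": force on a finger pad.
Only numpy, scipy, OpenCV 4.12 (cv2) and the standard library are available. Lean on these libraries where they do the work, as an engineer would, in place of code of your own. Each camera call takes 0.05 s, during which the arm holds its last target. There are 200 camera calls.

## Working session

There is one attempt and no reset: what is moved stays moved. The work goes in short steps, Python scripts to look and compute and a tool call to move; the robot and the scene stay as the last step left them, time stands still between calls to the robot, and variables do not carry over. Pictures are saved under pics/ and viewed, at most 10 in all, crops included, and the job is handed in when it is done.

Besides the shell and the picture viewer there is one more tool, called as name([rows], argument=value, ...), one row to a line, values as JSON. servo_tool: Moves the arm, as the interface text tells. Its arguments: {"type":"object","properties":{"commands":{"type":"array"},"fingers":{"type":"number"},"newtons":{"type":"number"}},"required":["commands"]}

```bash
mkdir -p pics; cat > h.py <<'E'
import numpy as np, cv2
from workcell import robot
def P(n):
    p=robot.camera_params(n); R=cv2.Rodrigues(np.array(p["rvec"],float))[0]; t=np.array(p["tvec"],float).ravel()
    return p,R,t
def ray(n,u,v,prm=None):
    p,R,t=prm or P(n)
    a=np.array([(u-p["cx"])/p["fx"],(v-p["cy"])/p["fy"]])
    if n=="wrist":
        r=np.linalg.norm(a); d=np.array([*(a/r*np.sin(r)),np.cos(r)]) if r>0 else np.array([0,0,1.])
    else: d=np.array([*a,1.])
    return -R.T@t, R.T@(d/np.linalg.norm(d))
def plane(n,u,v,z,prm=None):
    o,d=ray(n,u,v,prm); return o+d*(z-o[2])/d[2]
def tri(*rs):
    A=np.zeros((3,3));b=np.zeros(3)
    for o,d in rs:
        M=np.eye(3)-np.outer(d,d);A+=M;b+=M@o
    x=np.linalg.solve(A,b); return x,[np.linalg.norm((np.eye(3)-np.outer(d,d))@(x-o)) for o,d in rs]
def proj(n,X,prm=None):
    p,R,t=prm or P(n); c=R@np.array(X)+t
    if n=="wrist":
        r=np.hypot(c[0],c[1]); th=np.arctan2(r,c[2]); return p["cx"]+p["fx"]*th*c[0]/r,p["cy"]+p["fy"]*th*c[1]/r
    return p["cx"]+p["fx"]*c[0]/c[2],p["cy"]+p["fy"]*c[1]/c[2]
E
python3 - <<'E'
from h import *
for n in("scene","top"):
    i=robot.get_image(n); cv2.imwrite(f"pics/{n}.png",i); p,R,t=P(n); print(n,p["fx"],-R.T@t,R[2])
s=robot.read_state(); print(s["tcp_pos"],s["tcp_rot"])
E
```

```text
scene 462.6274539146667 [-0.43958894  0.57375768  0.73670675] [ 0.74375364 -0.4685713  -0.47672997]
top 477.3430506081243 [ 0.29699935 -0.0758713   1.23748696] [ 0.21667456  0.00233912 -0.97624109]
[ 0.16306193 -0.62877778  0.30312311] [[ 9.67962990e-01  2.51092363e-01 -5.25103098e-04]
 [ 2.51092864e-01 -9.67961985e-01  1.40310061e-03]
 [-1.55971989e-04 -1.48999910e-03 -9.99998878e-01]]
```

View pics/scene.png

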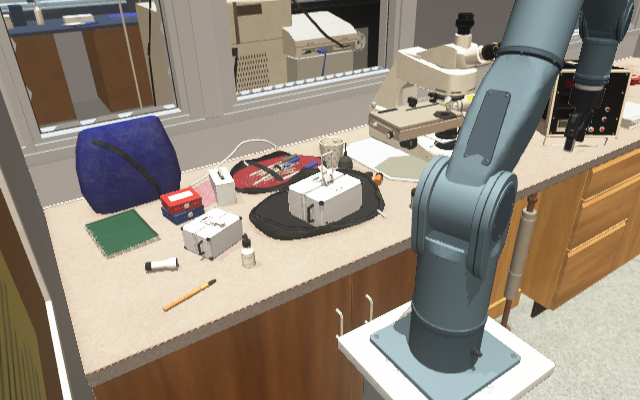

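View pics/top.png

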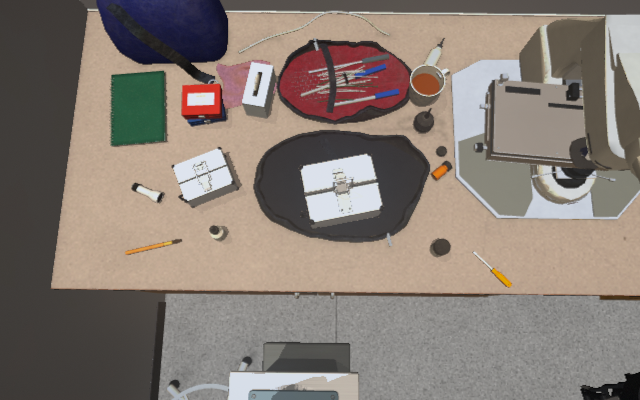

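The case is on the black bag: top view about (342,188), scene about (325,195). The bottle is at top (217,232) and the canister at (440,246). Next I'll zoom in on the latch.

```bash
python3 - <<'E'
from h import *
a=cv2.imread("pics/scene.png")[130:240,275:400]; b=cv2.imread("pics/top.png")[145:230,290:395]
a=cv2.resize(a,(600,528),interpolation=cv2.INTER_CUBIC); b=cv2.resize(b,None,fx=7,fy=7,interpolation=cv2.INTER_CUBIC)
cv2.imwrite("pics/sc.png",a);cv2.imwrite("pics/tc.png",b)
E
```

```text
(no output)
```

View pics/sc.png

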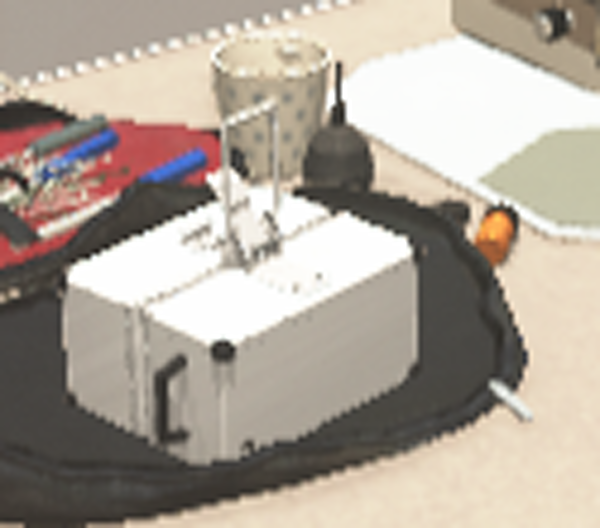

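View pics/tc.png

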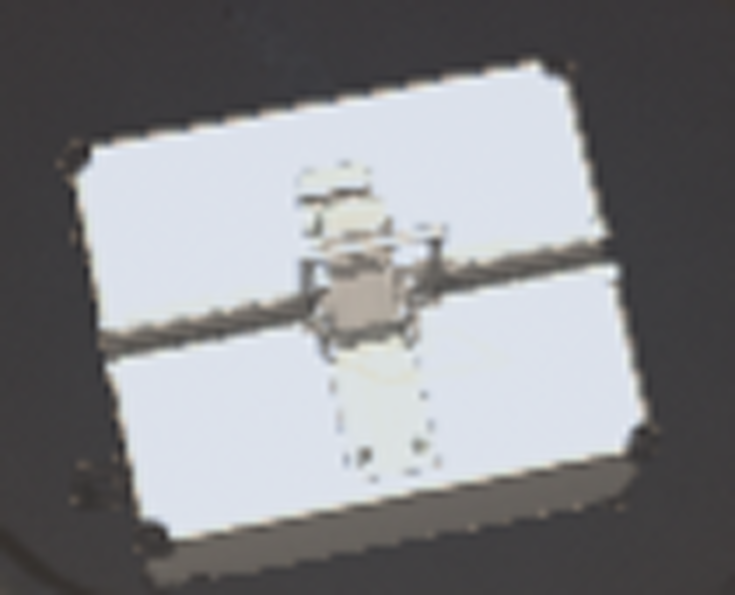

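The lid half is on the far side (world +x) and the handle is on the left, so case x is roughly world +x. The loop stands upright: its bar is at about (327,152.7) in the scene view and (343,180) in the top view.

```bash
python3 - <<'E'
from h import *
np.set_printoptions(precision=4,suppress=True)
T=lambda u,v:(290+u/7,145+v/7); S=lambda u,v:(275+u/4.8,130+v/4.8)
z=.105
c={k:plane("top",*T(*v),z) for k,v in dict(lidL=(75,150),lidR=(555,65),bodR=(645,445),bodL=(150,540),smL=(107,363),smR=(616,263)).items()}
for k,v in c.items(): print(k,v)
d=c["smL"]-c["smR"]; print("len y",np.linalg.norm(d),"yaw",np.degrees(np.arctan2(-d[0],d[1])), "body x",np.linalg.norm(c["smL"]-c["bodL"]),np.linalg.norm(c["smR"]-c["bodR"]))
m=(c["smL"]+c["smR"])/2; print("seam mid",m)
# height check: near-left top corner in both
print("corner",tri(ray("top",*T(150,540)),ray("scene",*S(222,345))))
print("bar",tri(ray("top",*T(372,243)),ray("scene",*S(250,109))))
print("barL",tri(ray("top",*T(303,262)),ray("scene",*S(225,120))),"barR",tri(ray("top",*T(440,230)),ray("scene",*S(275,98))))
print("lever end top px", plane("top",*T(357,255),.15))
print("bottle",plane("top",217,232,.098),"can",plane("top",440,246,.064))
E
```

```text
lidL [ 0.6462 -0.01    0.105 ]
lidR [ 0.6797 -0.18    0.105 ]
bodR [ 0.5419 -0.2101  0.105 ]
bodL [ 0.5064 -0.0391  0.105 ]
smL [ 0.5689 -0.023   0.105 ]
smR [ 0.6071 -0.2008  0.105 ]
len y 0.18188548153870426 yaw 12.120310787400516 body x 0.06456430788485432 0.06586888877672357
seam mid [ 0.588  -0.1119  0.105 ]
corner (array([ 0.5066, -0.0385,  0.1067]), [np.float64(0.0008582575698753517), np.float64(0.0008582575698753136)])
bar (array([ 0.5841, -0.1113,  0.2102]), [np.float64(0.00025151027328571647), np.float64(0.0002515102732858099)])
barL (array([ 0.5775, -0.0892,  0.211 ]), [np.float64(0.0004591394700909471), np.float64(0.0004591394700909733)]) barR (array([ 0.5887, -0.1329,  0.2105]), [np.float64(0.00038274046061134216), np.float64(0.0003827404606113779)])
lever end top px [ 0.5965 -0.1086  0.15  ]
bottle [0.4808 0.1887 0.098 ] can [ 0.4578 -0.3566  0.064 ]
```

servo_tool([
  [[4.6,-3.6,0,2.4],[9.2,-7.2,0,2.4],[13.8,-10.9,0,2.4],[18.4,-14.5,0,2.4],[23,-18.2,0,2.4],[27.6,-21.8,0,2.4],[32.2,-25.4,0,2.4],[36.8,-29.1,0,2.4],[41.4,-32.7,0,2.4],[46,-36.3,1,2.4],[49,-38.8,2.5,2.4],[50.3,-39.7,4.6,2.4]],
], fingers=1, newtons=20)

```text
clock: 1.6
tcp_pos: [0.5518, -0.1154, 0.2575]
tcp_rot: [[0.977, 0.214, 0.001], [0.214, -0.977, 0.001], [0.001, -0.001, -1.0]]
contact_force: [-0.0, -0.4, 0.8]
width: 0.0002
finger_force: 0.0
```

servo_tool([
  [[1,0.3,0,0],[1.7,0.3,0,0],[2.5,0.3,0,0],[3.3,0.3,0,0],[4.1,0.3,0,0],[4.9,0.3,0,0],[5.6,0.3,0,0],[6,0.3,0,0],[6,0.3,-2,0],[3,0.3,-4,0],[-3,0.3,-6,0],[-5,0.3,-6,0]],
])

```text
clock: 3.1
tcp_pos: [0.5001, -0.1333, 0.3192]
tcp_rot: [[0.978, 0.208, 0.001], [0.208, -0.978, -0.001], [0.001, 0.002, -1.0]]
contact_force: [0.7, 0.0, -0.3]
width: -0.0002
finger_force: 0.0
```

```bash
python3 - <<'E'
from h import *
a=robot.get_image("scene"); b=robot.get_image("top"); print(robot.read_state()["clock"])
cv2.imwrite("pics/s2f.png",a);cv2.imwrite("pics/t2f.png",b)
a=cv2.resize(a[130:240,275:400],(600,528),interpolation=cv2.INTER_CUBIC); b=cv2.resize(b[145:230,290:395],None,fx=5,fy=5,interpolation=cv2.INTER_CUBIC)
w=np.zeros((528,1125,3),np.uint8);w[:528,:600]=a;w[:425,600:1125]=b
cv2.imwrite("pics/c2.png",cv2.resize(w,None,fx=.7,fy=.7,interpolation=cv2.INTER_AREA))
E
```

```text
3.2
```

View pics/c2.png

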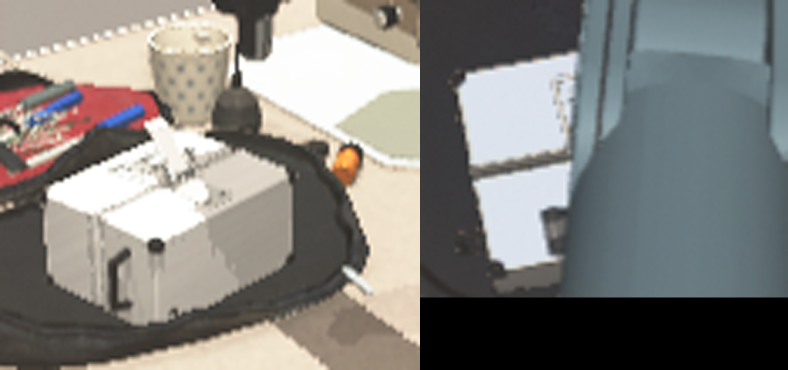

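The loop has fallen toward the lid and the lever is still up, at about (150–190,120–180) in the composite. I'll use the wrist camera to check whether the bar sits behind the keeper.

```bash
python3 - <<'E'
from h import *
prm=P("wrist"); a=robot.get_image("wrist"); cv2.imwrite("pics/w3f.png",a)
ex=np.array([.978,.21,0]);m=np.array([.588,-.112,.106])
for n,X in dict(seam=m,keeper=m+ex*.045+[0,0,.006],pivot=m-ex*.016+[0,0,.012]).items(): print(n,proj("wrist",X,prm))
u,v=map(int,proj("wrist",m,prm)); y0=max(0,v-75);x0=max(0,u-100); print(x0,y0)
w=cv2.resize(a[y0:y0+150,x0:x0+200],None,fx=3.5,fy=3.5,interpolation=cv2.INTER_CUBIC)
cv2.imwrite("pics/w3.png",w)
E
```

```text
seam (np.float64(316.46018712687504), np.float64(89.90749336608212))
keeper (np.float64(316.2278693935348), np.float64(39.86652127225628))
pivot (np.float64(316.3490506996177), np.float64(107.66224585887619))
216 14
```

View pics/w3.png

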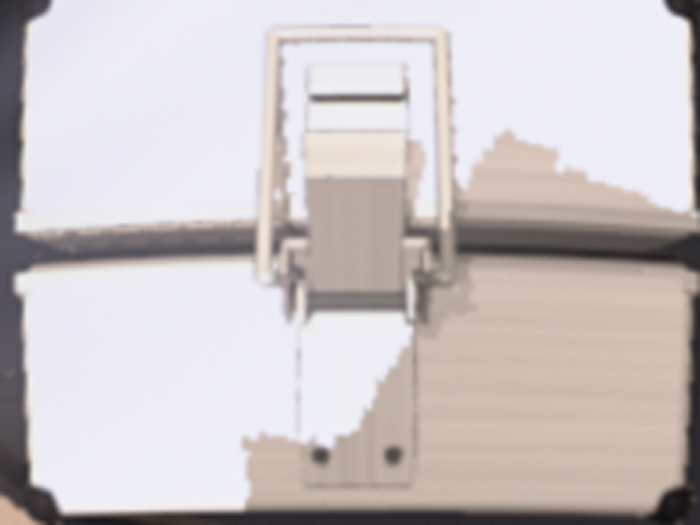

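The bar lies about 10 mm beyond the keeper's lip, at crop (357,35) with the lip at y 65–97. It is flat on the lid and the lever is still up. Next I move the fingers to the lid side of the lever and pull it over.

servo_tool([
  [[5,0,0,0],[10,0,0,0],[13.5,0,0,0],[13.5,0,4,0],[13.5,0,8,0],[13.5,0,10,0],[13.5,0,10,0]],
])

```text
clock: 4.12
tcp_pos: [0.6339, -0.1032, 0.2165]
tcp_rot: [[0.978, 0.211, -0.003], [0.211, -0.978, 0.001], [-0.002, -0.001, -1.0]]
contact_force: [0.1, -0.9, 0.8]
width: 0.0003
finger_force: 0.0
```

servo_tool([
  [[-0.7,0,0,0],[-1.4,0,0,0],[-2.1,0,0,0],[-2.8,0,0,0],[-3.5,0,0,0],[-4.1,0,0,0],[-4.7,0,0,0],[-5.2,0,0,0],[-5.7,0,0,0],[-6.2,0,0,0],[-6.2,0,0,0]],
])

```text
clock: 5.5
tcp_pos: [0.5734, -0.1166, 0.2181]
tcp_rot: [[0.978, 0.21, 0.0], [0.21, -0.978, 0.0], [0.0, -0.0, -1.0]]
contact_force: [2.8, 0.0, 1.6]
width: -0.0002
finger_force: 1.4
```

```bash
python3 - <<'E'
from h import *
prm=P("wrist"); a=robot.get_image("wrist"); s=robot.get_image("scene")
cv2.imwrite("pics/w4f.png",a);print(robot.read_state()["contact_force"])
o=np.zeros((500,800,3),np.uint8)
o[:400]=cv2.resize(s[145:205,290:390],None,fx=4,fy=4,interpolation=cv2.INTER_CUBIC).repeat(1,0)[:240].shape[0] and 0
o[:240,:400]=cv2.resize(s[145:205,290:390],(400,240),interpolation=cv2.INTER_CUBIC)
o[:500,400:]=cv2.resize(a[:250,220:420],(400,500),interpolation=cv2.INTER_CUBIC)
cv2.imwrite("pics/c4.png",o)
E
```

```text
[1.75864451 1.12397196 1.75723623]
```

View pics/c4.png

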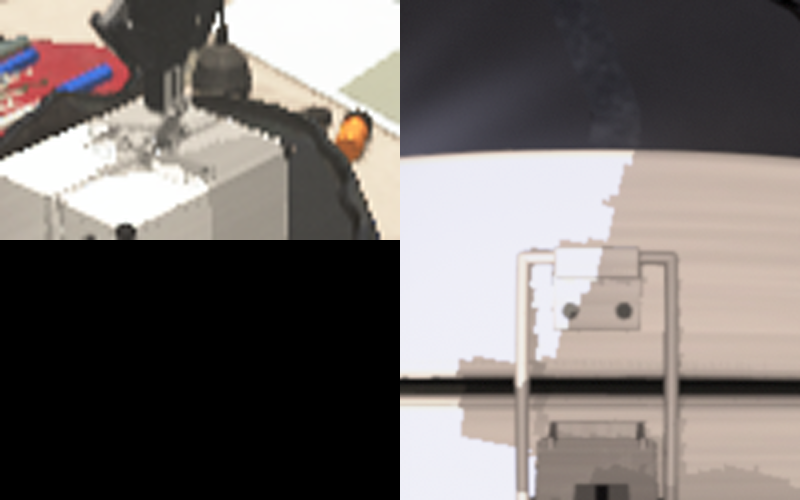

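The bar is now caught under the keeper's lip; in the wrist view it is hidden beneath the lip at (597,262). The lever is past upright, so I continue over and down.

servo_tool([
  [[-0.6,0,0,0],[-1.2,0,0.1,0],[-1.8,0,0.4,0],[-2.3,0,0.8,0],[-2.7,0,1.2,0],[-3,0,1.6,0],[-3.1,0,2,0],[-3.2,0,2.3,0],[-3.2,0,2.5,0],[-3.2,0,2.5,0]],
])

```text
clock: 6.85
tcp_pos: [0.5429, -0.1233, 0.1936]
tcp_rot: [[0.978, 0.21, 0.001], [0.21, -0.978, -0.0], [0.001, 0.0, -1.0]]
contact_force: [-2.2, -0.7, 5.5]
width: 0.0
finger_force: 2.2
```

servo_tool([
  [[0,0,0.2,0],[0,0,0.4,0],[0,0,0.4,0],[0,0,-2,0],[0,0,-6,0],[0,0,-11,0],[-4,0,-11,0],[-8,0,-11,0],[-8,0,-11,0]],
])

```text
clock: 7.98
tcp_pos: [0.4615, -0.1412, 0.3028]
tcp_rot: [[0.978, 0.208, -0.002], [0.208, -0.978, -0.001], [-0.002, 0.0, -1.0]]
contact_force: [0.1, -0.1, -0.3]
width: -0.0003
finger_force: 0.0
```

```bash
python3 - <<'E'
from h import *
a=robot.get_image("wrist"); s=robot.get_image("scene")
o=np.zeros((525,700,3),np.uint8); print(robot.read_state()["contact_force"])
cv2.imwrite("pics/w5f.png",a);cv2.imwrite("pics/s5f.png",s)
v,u=70,316
o=np.hstack([cv2.resize(a[0:170,226:406],(400,378),interpolation=cv2.INTER_CUBIC),cv2.resize(s[145:240,285:385],(398,378),interpolation=cv2.INTER_CUBIC)])
cv2.imwrite("pics/c5.png",o)
E
```

```text
[0.67603212 0.07730916 0.02370997]
```

View pics/c5.png

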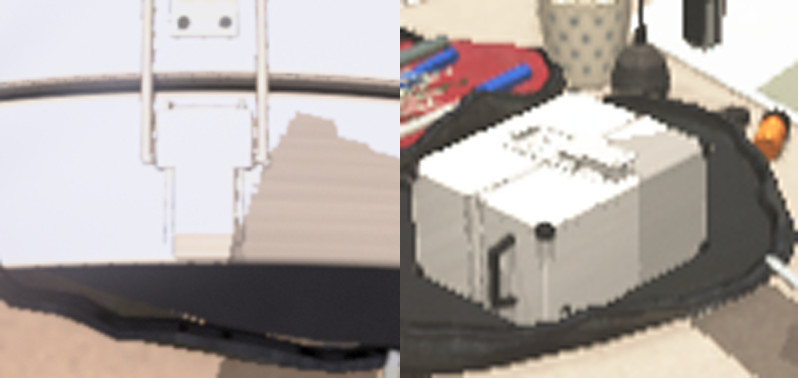

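The lever lies flat along the body half at (210,170–260), the loop arms run straight to the keeper, the seam is drawn in and the robot is clear. Handing in.

```bash
python3 -c "
from h import *
print(robot.sign_off())"
```

```text
the job is handed in; nothing more can be done
None
```

I hooked the loop behind the keeper, pressed the lever flat and handed the job in at about 8 s. The last pictures show the latch closed and the seam drawn in. The arm never went near the bottle or canister, but I took no final look at them, and the hand-in gave no verdict.

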